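# Load two sawn blocks in the drilling jig and press them home against its sprung plunger

## Robot

A 6-joint arm with a two-finger parallel gripper is mounted at the origin on the work surface. World frame = base frame: x ahead of the robot, y to its left, z up, the work surface at z = 0. Lengths are in m, angles in rad, forces in N, time in s.
With the tool pointing down it reaches from about 0.325 to 0.9 m from the base axis. Payload 6.1 kg.
Tool frame: the origin (TCP) lies midway between the tips of the shut fingers; the grasp point (between the pads) lies 19 mm behind it; x points along the fingers, y is the direction in which the jaws open and shut, and the axes are right-handed (so a half turn about x gives the same grasp; the last joint's range is limited). The gripper opens to 85 mm and grips with 20 to 120 N. Pads are 22 mm wide; open, the fingers measure 114 mm over their backs; the gripper's body (76 mm by 85 mm) begins 54 mm behind the grasp point. The pads swing forward as they close: fully open they stand 13 mm farther back than shut.
Start: joints at [1.08, 0.22, 1.526, -0, 1.395, -0.126], TCP at [0.223, 0.584, 0.231] pointing down, gripper open.
Joint ranges: [-2.98, 2.98], [-0.91, 2.08], [0.09, 2.57], [-1.24, 4.39], [0.2, 2.65], [-2.68, 2.68]. Speed limits (rad/s): [2.57, 2.57, 3.01, 3.14, 3.14, 3.14].

## Interface

Orientations are given as [roll, pitch, yaw] about the fixed x, y, z axes, in that order (R = Rz(yaw) Ry(pitch) Rx(roll)).
In Python, from plant import movep, move_l, set_joints, gripper_to, hold, inverse_kinematics, observe, get_image, get_calibration, Unreachable, job_done gives the robot as it stands. Calls block until the motion is done:
- movep(position, orientation): joint-space move of the TCP to a pose.
- move_l(position, feed=0.15, rotation=None, max_force=None): straight line of the TCP; rotation=None keeps the orientation; feed is the mean speed in m/s. With max_force (N) it stops when the force on the tool has changed by that much, and returns True; else False.
- set_joints(angles): joint-space move.
- gripper_to(opening, f_grip=None): finger opening in m; f_grip is the grip in N (None keeps the last); returns when the fingers have stopped.
- hold(seconds).
- inverse_kinematics(position, orientation): joint angles nearest the present ones, or None.
- observe(): the state.
- get_image(name): name is "side" or "top"; returns (picture, depth): 400x640x3 uint8, red, green, blue; 400x640 float32, m along the optical axis (not along the pixel's ray), 0 where there is no reading.
- get_calibration(name): a dict with "intrinsics" (3x3 intrinsics, pixels), "dist_coeffs" ([k1, k2, p1, p2, k3] as OpenCV has them; the pictures are not rectified), "world_from_camera" (4x4, takes a point from camera to world coordinates). Camera axes: x right, y down, z forward; pixel columns grow to the right and rows downward; lengths in m; the calibration is good to about 2 mm. A picture is of the moment at which its call begins. get_calibration takes no time and is no camera call.
A pose or a line that the arm cannot do raises Unreachable and nothing moves.
- job_done(): hands the job in, once; it reports no verdict.
The state is a dict: "time_s": time; "q": joint angles; "joint_velocities": joint speeds; "joint_torque": joint torques, N m; "eef_pos": TCP position; "tcp_rot": TCP orientation; "ft_force": force on the tool from outside, world axes, zero at the start; "torque": the same for the moment, N m; "opening": finger opening in m.
Only numpy, scipy, OpenCV 4.12 (cv2) and the standard library are available. Lean on these libraries where they do the work, as an engineer would, in place of code of your own. Each camera call takes 0.05 s, during which the arm holds its last target. There are 200 camera calls.

## Task

Take the two tall wooden blocks from the saw's catch tray and stand them one behind the other across the drilling jig, between its fences; leave the thin offcut in the tray and the other things on the bench alone. Then push the pair together along the jig against the sprung plunger until the leading block meets the metal stop wall, pressing firmly but not forcing it. Finish while still holding them pressed against the stop: do not let go, or the spring pushes them back.

Things in the scene. Friction and masses are not known exactly. Their poses are not given: they have to be found in the camera images.
- jig: Drilling jig fixed to the bench. Ply base 270 x 150 x 12 mm; origin at the centre of its underside. +x runs along the channel to the plunger and stop wall: the pressing direction. Fences along x (y = +-57 mm, 14 thick, tops 36 above the bench, x = -125 to +90) leave a channel 100 mm wide, floor 12 mm above the bench, open above and at its -x end; stop wall at x = +90 mm.
- stop: Aluminium stop wall fixed across the +x end of the jig's channel, 128 mm wide, 14 mm thick, top 56 mm above the bench. Origin at the lower middle of its face that looks to the channel (x = +90 mm in the jig, 12 mm above the bench); same axes as the jig.
- plunger (a joint): Sprung steel disc, 22 mm across, on a rod through the middle of the stop wall. 0 = fully out (face 25 mm in front of the wall), grows in m as it is pushed in along the jig's +x; 0.025 when a block meets the stop wall. The spring gives about 3.6 N at 0 and 6.6 N at 0.025 m, and pushes blocks back when let go; with friction the push takes about 5 to 14 N in all until the stop is met.
- plunger_face (a point): Centre of the plunger's disc face, which a block meets; 36 mm above the bench, on the jig's centre line; at x = +65 mm in the jig when fully out. Axes as the jig.
- tray: Grey sheet-metal catch tray fixed on the bench, 296 (x) x 176 (y) mm, walls 3 mm thick, 24 mm high, floor 3 mm thick; origin at the centre of its underside. A chute lip slopes up outward from its +y side to about 85 mm above the bench. The two blocks and the offcut lie in it in a row along its x, about 80 mm apart, in any order.
- block_a_mid (a point): Centre (half-way up) of one tall hardwood block, 36 (x) x 90 (y) x 48 (z) mm, about 0.11 kg. z is up; grip it across its 36 mm. In the jig its 90 mm side lies across the channel. The two blocks are alike and may go in either order.
- block_b_mid (a point): Centre of the other block, alike in every way.
- offcut: Thin offcut 34 x 75 x 12 mm lying in the tray, to be left there; origin at the centre of its underside.
- torch: Black hand torch lying on the bench, 135 mm long along its x, 36 mm across; origin under its middle. To be left alone.
- glue: White glue bottle standing on the bench, 56 mm across, 150 mm tall; origin at the centre of its foot. To be left alone.
- square: Carpenter's square lying on the bench: wooden stock 120 x 22 x 18 mm along its x, origin under its centre, and a steel blade 35 mm wide that reaches 175 mm to +y at x = +35 mm. To be left alone.

How it is judged:
On the way:
1. both blocks stand in the jig, across its channel between the fences (x of block_a_mid in the frame of jig between -0.125 and 0.076 m and y of block_a_mid in the frame of jig between -0.012 and 0.012 m and z of block_a_mid in the frame of jig between 0.032 and 0.041 m and angle between the x axis of each of block_a_mid, block_b_mid and the x axis of jig, either way round below 0.12 rad and angle between each of block_a_mid, block_b_mid's own z axis and vertical below 0.1 rad and x of block_b_mid in the frame of jig between -0.125 and 0.076 m and y of block_b_mid in the frame of jig between -0.012 and 0.012 m and z of block_b_mid in the frame of jig between 0.032 and 0.041 m), for 0.2 s.
At the end, for the whole second after the job is handed in: Both blocks upright in the channel, one right behind the other, within 0.12 rad and 12 mm of square and centred, at rest; plunger in over 23.5 mm; leading block on the stop wall with 1 to 40 N, fingers pressing the blocks with over 3 N; offcut still in the tray (x of block_a_mid in the frame of jig between 0.031 and 0.076 m and y of block_a_mid in the frame of jig between -0.012 and 0.012 m and z of block_a_mid in the frame of jig between 0.032 and 0.041 m and angle between the x axis of each of block_a_mid, block_b_mid and the x axis of jig, either way round below 0.12 rad and angle between each of block_a_mid, block_b_mid's own z axis and vertical below 0.1 rad and x of block_b_mid in the frame of jig between 0.031 and 0.076 m and y of block_b_mid in the frame of jig between -0.012 and 0.012 m and z of block_b_mid in the frame of jig between 0.032 and 0.041 m and value of joint plunger above 0.0235 m and contact force between any of block_a, block_b and stop above 1 N and contact force between each of block_a, block_b and stop below 40 N and (contact force between the fingers and block_a above 3 N or contact force between the fingers and block_b above 3 N) and linear speed of each of block_a, block_b below 0.02 m/s and x of offcut in the frame of tray between -0.145 and 0.145 m and y of offcut in the frame of tray between -0.085 and 0.085 m and z of offcut in the frame of tray below 0.02 m); the arm keeps its last pose, push and grip.
It fails at once if the torch is moved more than 30 mm (distance of torch from where it was at the start of the episode above 0.03 m).
It fails at once if the glue is moved more than 30 mm (distance of glue from where it was at the start of the episode above 0.03 m).
It fails at once if the square is moved more than 30 mm (distance of square from where it was at the start of the episode above 0.03 m).
It also fails if it takes over 64 s, if anything falls off the work surface, if the arm or the gripper's body presses on something with over 40 N, if the wrist force passes 120 N, or if a joint passes its speed limit or range.

## Working session

There is one attempt and no reset: what is moved stays moved. The work goes in short steps, each a Python script; the robot and the scene stay as the last script left them, time stands still between calls to the robot, and variables do not carry over. Pictures are saved under pics/ and viewed, about 8 in all and at most 12, crops included, and the job is handed in when it is done.

```bash
mkdir -p pics; ls; cat > h.py <<'E'
import numpy as np, cv2
from plant import *
def cloud(name):
    im,d=get_image(name); c=get_calibration(name)
    K=np.array(c["intrinsics"]);D=np.array(c["dist_coeffs"],float);T=np.array(c["world_from_camera"])
    v,u=np.mgrid[0:400,0:640]
    p=cv2.undistortPoints(np.stack([u,v],-1).reshape(-1,1,2).astype(float),K,D).reshape(400,640,2)
    P=np.dstack([p*d[...,None],d]); W=P@T[:3,:3].T+T[:3,3]; W[d==0]=np.nan
    return im,W
E
python3 - <<'E'
from h import *
for n in("top","side"):
    im,W=cloud(n); np.savez(f"pics/{n}0.npz",im=im,W=W); cv2.imwrite(f"pics/{n}0.png",im[...,::-1])
    print(n,np.round(get_calibration(n)["world_from_camera"],3).tolist(),np.isnan(W[...,0]).mean())
o=observe();print(o)
E
```

```text
pics
top [[0.03, -0.991, 0.134, 0.425], [-0.999, -0.027, 0.024, -0.149], [-0.02, -0.134, -0.991, 1.142], [0.0, 0.0, 0.0, 1.0]] 0.00407421875
side [[0.704, -0.54, 0.46, 0.007], [-0.71, -0.538, 0.455, -0.681], [0.001, -0.647, -0.762, 1.003], [0.0, 0.0, 0.0, 1.0]] 0.0039453125
{'time_s': 0.1, 'q': array([ 1.07995285e+00,  2.21133520e-01,  1.52752050e+00,  1.65618631e-05,
        1.39469615e+00, -1.26090244e-01]), 'joint_velocities': array([ 0.00100625, -0.00286698, -0.0001133 , -0.00176505,  0.00035288,
        0.00113983]), 'joint_torque': array([ 1.83024116e-03, -4.98238921e+01, -3.90550661e+01, -1.26363275e-04,
        5.63856651e-03,  6.88726277e-05]), 'eef_pos': array([0.22267982, 0.58339464, 0.23030455]), 'tcp_rot': array([-1.7061611 ,  1.56903874, -2.07091725]), 'ft_force': array([ 0.41606446, -0.24401007, -0.25966403]), 'torque': array([0.00507941, 0.03976903, 0.03072658]), 'opening': 0.08524571372998063}
```

View pics/top0.png

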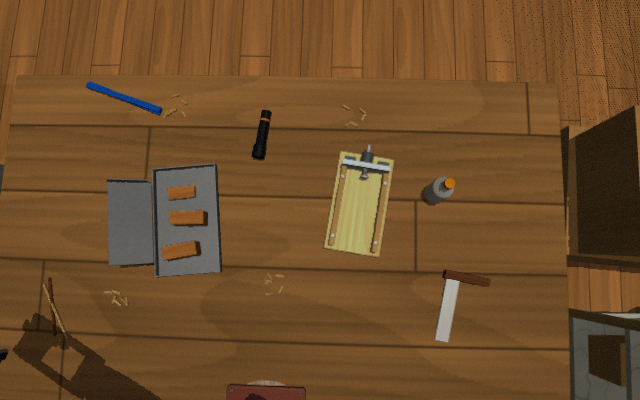

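View pics/side0.png

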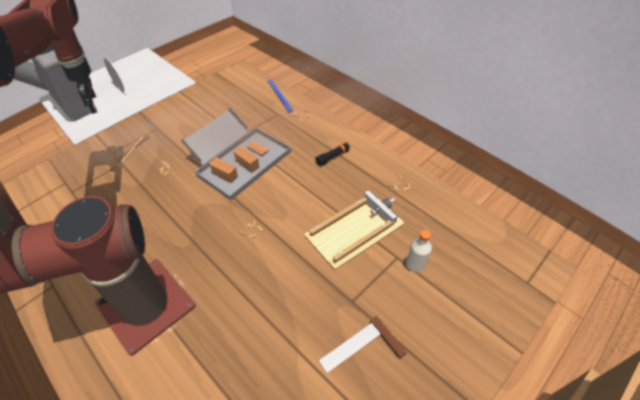

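The top view shows the tray with the offcut at about (181,192) and the tall blocks at about (187,218) and (181,250). The jig is centred at about (360,203), with its plunger and stop at the top around (366,165), which is away from the robot. The side view agrees.

```bash
python3 - <<'E'
from h import *
z=np.load("pics/top0.npz");im,W=z["im"],z["W"]
hsv=cv2.cvtColor(im,cv2.COLOR_RGB2HSV)
print("bench z",np.nanmedian(W[300:330,300:400,2]))
def rect(m,name):
    n,l,s,c=cv2.connectedComponentsWithStats(m.astype(np.uint8))
    for i in range(1,n):
        if s[i,4]<60: continue
        P=W[l==i]; r=cv2.minAreaRect((P[:,:2]*1000).astype(np.float32))
        print(name,c[i].round(),s[i,4],"z",np.nanmedian(P[:,2]).round(4),"rect",np.round(r[0],1),np.round(r[1],1),round(r[2],1))
def box(a,b,c,d):
    m=np.zeros((400,640),bool);m[b:d,a:c]=1;return m
Z=W[...,2]
t=box(158,170,214,270)
rect(t&(Z>.040),"block")
rect(t&(hsv[...,1]>100)&(Z<.035),"low")
rect(box(150,160,225,280)&(hsv[...,1]<90),"tray")
j=box(315,140,405,262)
rect(j&(Z>.006),"jig")
rect(j&(Z>.006)&(Z<.02),"floor")
rect(j&(Z>.027)&(Z<.044),"fence")
rect(j&(Z>.048),"stop")
rect(box(245,100,280,165)&(Z>.01),"torch"); rect(box(415,165,465,210)&(Z>.03),"glue")
for p in[(345,200),(358,230),(378,200),(337,200),(366,160),(364,176),(185,218),(181,250),(181,192)]:print(p,W[p[1],p[0]].round(4),im[p[1],p[0]])
E
python3 -c "
import cv2
a=cv2.imread('pics/top0.png')
x=cv2.resize(a[155:280,100:225],None,fx=3.2,fy=3.2,interpolation=2);y=cv2.resize(a[140:265,300:425],None,fx=3.2,fy=3.2,interpolation=2)
cv2.imwrite('pics/crop.png',cv2.hconcat([x,y]))"
```

```text
bench z 0.00030287084379332363
block [187. 217.] 457 z 0.0506 rect [532.5 224.7] [35.4 90.1] 1.8
block [179. 250.] 491 z 0.051 rect [447.1 239. ] [36.6 90.9] 12.9
low [181. 192.] 338 z 0.0149 rect [606.7 257.1] [37.6 75.2] 9.3
tray [185. 219.] 6022 z 0.0038 rect [nan nan] [0. 0.] 0.0
jig [359. 204.] 5534 z 0.0134 rect [ 605.4 -234.8] [150.2 304.1] 81.8
floor [358. 209.] 3981 z 0.0123 rect [ 589.1 -232.4] [150.2 271.2] 81.8
fence [360. 205.] 965 z 0.0363 rect [ 572. -230.] [128.4 216.4] 81.9
stop [367. 163.] 362 z 0.0553 rect [ 698.9 -248.4] [126.9  45. ] 81.5
torch [262. 136.] 538 z 0.0307 rect [772.1  38.7] [ 35.1 136.3] 81.4
glue [440. 189.] 532 z 0.1027 rect [ 620.8 -432. ] [55.2 47.5] 28.1
(345, 200) [ 0.5959 -0.1935  0.0128] [179 152  91]
(358, 230) [ 0.5155 -0.2299  0.0149] [179 172 106]
(378, 200) [ 0.5985 -0.2827  0.012 ] [87 70 40]
(337, 200) [ 0.5913 -0.1713  0.0392] [145 111  61]
(366, 160) [ 0.6985 -0.2451  0.0519] [78 77 76]
(364, 176) [ 0.6569 -0.2412  0.0436] [154 149 142]
(185, 218) [0.5306 0.226  0.0538] [141  87  41]
(181, 250) [0.4469 0.2332 0.0465] [140  85  34]
(181, 192) [0.6052 0.2549 0.0175] [148  93  42]
```

View pics/crop.png

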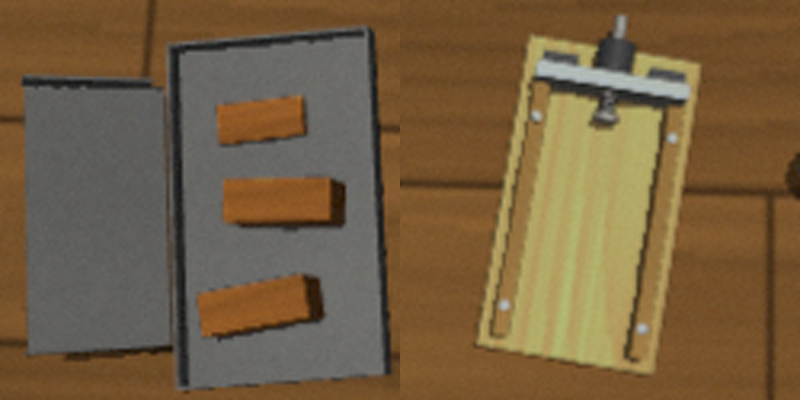

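```bash
cat >> h.py <<'E'
from scipy.spatial.transform import Rotation as R
def ori(psi):  # tool x down, jaws (tool y) along heading psi [rad]
    y=np.array([np.cos(psi),np.sin(psi),0]);x=np.array([0,0,-1.])
    import warnings; warnings.simplefilter("ignore")
    return R.from_matrix(np.c_[x,y,np.cross(x,y)]).as_euler("xyz")
JO=np.array([.5891,-.2324]);JY=np.radians(-8.2)
def jig(x,y,z): c,s=np.cos(JY),np.sin(JY); return np.array([JO[0]+c*x-s*y,JO[1]+s*x+c*y,z])
BL={"A":(.5325,.2247,np.radians(1.8)),"B":(.4471,.2390,np.radians(12.9))}
E
python3 - <<'E'
from h import *
print(R.from_euler("xyz",observe()["tcp_rot"]).as_matrix().round(2))
for k in(-90,0,90,180):
  a=np.radians(k)
  for n,p,psi in[("A",(*BL["A"][:2],.15),BL["A"][2]),("B",(*BL["B"][:2],.013),BL["B"][2]),("front",jig(.015,0,.022),JY),("rear",jig(-.06,0,.022),JY),("push",jig(-.02,0,.028),JY)]:
    q=inverse_kinematics(p,ori(psi+a)); print(k,n,None if q is None else np.round(q,2))
E
```

```text
[[-0.    0.36  0.93]
 [-0.    0.93 -0.36]
 [-1.   -0.   -0.  ]]
-90 A [ 0.26  0.18  1.73 -0.    1.23  1.8 ]
-90 B [ 0.34  0.22  1.98 -0.    0.94  1.68]
-90 front [-0.49  0.49  1.6   0.    1.05  1.22]
-90 rear [-0.54  0.34  1.8   0.    0.99  1.18]
-90 push [-0.51  0.41  1.7   0.    1.03  1.2 ]
0 A [ 0.26  0.18  1.73 -0.    1.23  0.23]
0 B [ 0.34  0.22  1.98 -0.    0.94  0.11]
0 front [-0.49  0.49  1.6   0.    1.05 -0.35]
0 rear [-0.54  0.34  1.8   0.    0.99 -0.39]
0 push [-0.51  0.41  1.7   0.    1.03 -0.37]
90 A [ 0.26  0.18  1.73 -0.    1.23 -1.34]
90 B [ 0.34  0.22  1.98 -0.    0.94 -1.46]
90 front [-0.49  0.49  1.6   0.    1.05 -1.92]
90 rear [-0.54  0.34  1.8   0.    0.99 -1.96]
90 push [-0.51  0.41  1.7   0.    1.03 -1.94]
180 A None
180 B None
180 front None
180 rear None
180 push None
```

```bash
cat >> h.py <<'E'
def st(m): o=observe(); print(m,round(o["time_s"],1),np.round(o["eef_pos"],4),"F",np.round(o["ft_force"],1),"op",round(o["opening"],4))
def pick(b):
    x,y,p=BL[b]; gripper_to(.064); movep((x,y,.12),ori(p))
    print("hit",move_l((x,y,.013),feed=.12,max_force=12)); gripper_to(.02,f_grip=40); st("gripped")
    move_l((x,y,.14),feed=.15); st("lifted")
def place(xj):
    movep(jig(xj,0,.14),ori(JY)); move_l(jig(xj,0,.075),feed=.1)
    h=move_l(jig(xj,0,.0215),feed=.05,max_force=8); st(f"down hit={h}"); return h
E
python3 - <<'E'
from h import *
pick("A"); place(.015)
im,W=cloud("side"); cv2.imwrite("pics/side1.png",cv2.resize(im[150:300,250:490],None,fx=3,fy=3)[...,::-1])
E
```

```text
hit False
gripped 3.6 [0.5334 0.225  0.0141] F [-0.7  0.6  5.7] op 0.0354
lifted 4.6 [0.5315 0.2244 0.1386] F [ 0.4  0.4 -1.8] op 0.0355
down hit=True 8.1 [ 0.6033 -0.2342  0.0231] F [-0.7  0.3  4.8] op 0.0355
```

View pics/side1.png

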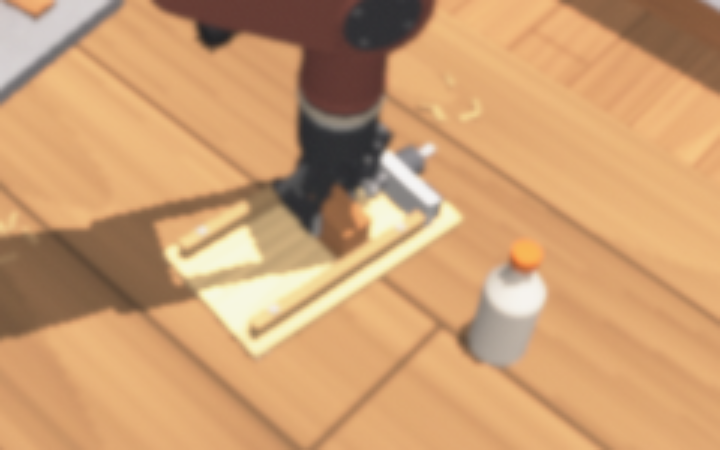

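The block sits in the channel behind the near fence, at about (345,220) in the crop. The touchdown height matches the jig floor, so I'll release it and fetch the second block.

```bash
cat >> h.py <<'E'
def blocks(tag):
    im,W=cloud("top"); cv2.imwrite(f"pics/{tag}.png",cv2.resize(im[130:270,290:430],None,fx=4,fy=4)[...,::-1])
    Z=W[...,2]; hue=cv2.cvtColor(im,cv2.COLOR_RGB2HSV)
    m=(Z>.05)&(Z<.066)&(hue[...,1]>110); m[:155]=0;m[260:]=0;m[:,:320]=0;m[:,400:]=0
    n,l,s,c=cv2.connectedComponentsWithStats(m.astype(np.uint8))
    for i in range(1,n):
        if s[i,4]<50: continue
        P=W[l==i]; r=cv2.minAreaRect((P[:,:2]*1000).astype(np.float32))
        d=np.array(r[0])/1000-JO; a=np.cos(JY),np.sin(JY)
        print(tag,"jig xy mm",np.round([1000*(a[0]*d[0]+a[1]*d[1]),1000*(-a[1]*d[0]+a[0]*d[1])],1),"z",np.nanmedian(P[:,2]).round(4),np.round(r[1],1),round(r[2]+8.2,1))
E
python3 - <<'E'
from h import *
gripper_to(.050); p=observe()["eef_pos"]; move_l((p[0],p[1],.14),feed=.15)
pick("B"); blocks("one"); h=place(-.060)
if observe()["eef_pos"][2]<.026:
    gripper_to(.050); p=observe()["eef_pos"]; move_l((p[0],p[1],.14),feed=.15)
    movep(jig(-.14,0,.14),ori(JY-np.pi/2)); gripper_to(.04); blocks("two"); st("ready")
E
```

```text
hit False
gripped 12.9 [0.4479 0.2393 0.0139] F [-0.4 -0.8  5.3] op 0.0357
lifted 13.9 [0.4462 0.2387 0.1388] F [-0.5 -0.2 -2.5] op 0.0359
one jig xy mm [13.6 -0.3] z 0.0602 [90.1 36.7] 91.0
down hit=True 17.4 [ 0.5291 -0.2235  0.0229] F [-0.2  0.5  4.3] op 0.0356
two jig xy mm [13.5 -0.3] z 0.0603 [90.  36.7] 90.8
ready 20.3 [ 0.4506 -0.2124  0.14  ] F [-0.  -0.6 -0.2] op 0.0398
```

View pics/two.png

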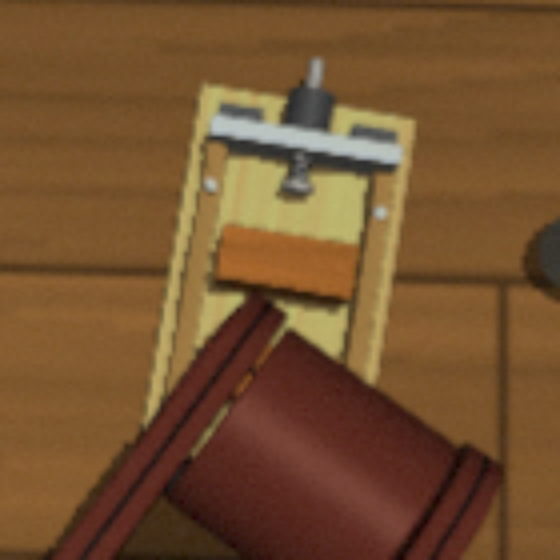

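The front block is square at jig x=13.5 mm and centred at (287,262) in the crop. The arm hides the rear one, but its touchdown height was right. Next I'll push from behind with the fingers half open across the channel.

```bash
python3 - <<'E'
from h import *
def jx():
    d=observe()["eef_pos"][:2]-JO; return round(1000*(np.cos(JY)*d[0]+np.sin(JY)*d[1]),1)
print("hit",move_l(jig(-.118,0,.14)), move_l(jig(-.118,0,.028),feed=.1,max_force=10)); st("down")
print("hit",move_l(jig(-.035,0,.028),feed=.04,max_force=20)); st("mid");print(jx()); blocks("mid")
print("hit",move_l(jig(.03,0,.028),feed=.015,max_force=20)); st("press");print(jx())
hold(.5); st("held");print(jx()); blocks("press")
im,W=cloud("side"); cv2.imwrite("pics/side2.png",cv2.resize(im[150:300,250:490],None,fx=3,fy=3)[...,::-1])
a=cv2.imread("pics/press.png");b=cv2.resize(im[170:270,290:430],(560,400))[...,::-1]
cv2.imwrite("pics/fin.png",np.hstack([a[:400,120:],b])[:, :800] if 0 else cv2.resize(np.hstack([a[:400],b]),(800,286)))
E
```

```text
hit False False
down 21.9 [ 0.4729 -0.216   0.0287] F [-0.1  1.  -0.5] op 0.0401
hit False
mid 24.1 [ 0.5544 -0.2274  0.028 ] F [-0.2  0.1 -0.5] op 0.0399
-35.1
hit True
press 26.9 [ 0.5951 -0.2332  0.0274] F [-3.4 -1.1  2.4] op 0.0398
6.0
held 27.4 [ 0.5946 -0.2329  0.0266] F [-3.4 -1.7  3.5] op 0.04
5.5
```

View pics/fin.png

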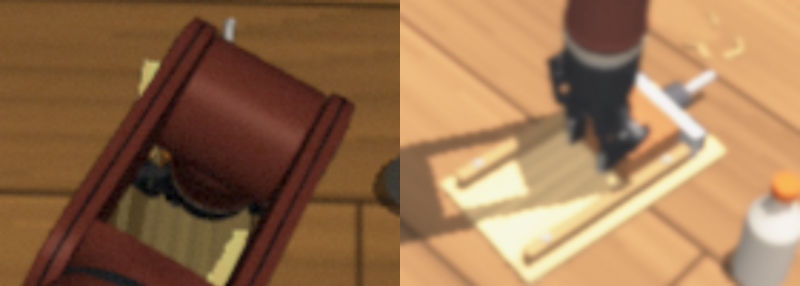

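The move tripped at 20 N, but the force relaxed to about 3.4 N afterwards. I'll step forward in small increments until a steady press remains.

```bash
python3 - <<'E'
from h import *
u=np.array([np.cos(JY),np.sin(JY),0])
def s():
    o=observe(); d=o["eef_pos"]-np.array([*JO,0]); return round(1000*d@u,2),-o["ft_force"]@u,o["ft_force"].round(1)
for x in np.arange(.006,.0125,.0005):
    h=move_l(jig(x,0,.028),feed=.01,max_force=25); hold(.25)
    r=s(); print(round(x,4),h,r)
    if r[1]>17: break
hold(.6); print(s(), observe()["time_s"])
E
```

```text
0.006 False (np.float64(4.57), np.float64(5.33802474514934), array([-5.4,  0.1,  0.1]))
0.0065 False (np.float64(4.77), np.float64(6.786032139632249), array([-6.9, -0.3,  0.7]))
0.007 False (np.float64(5.06), np.float64(7.217607761210565), array([-7.3,  0.1,  1.7]))
0.0075 False (np.float64(5.49), np.float64(7.5045315227390255), array([-7.7, -0.6,  1.1]))
0.008 False (np.float64(5.99), np.float64(7.186214771884328), array([-7.3, -0.2,  1.7]))
0.0085 False (np.float64(6.43), np.float64(8.01366971179481), array([-8. ,  1. ,  1.6]))
0.009 False (np.float64(6.81), np.float64(8.940900262094864), array([-8.9,  0.8,  1.8]))
0.0095 False (np.float64(6.83), np.float64(10.664614236177702), array([-10.6,   0.9,   2.5]))
0.01 False (np.float64(6.8), np.float64(12.807187260444714), array([-12.8,   0.8,   4.7]))
0.0105 False (np.float64(6.79), np.float64(15.111259786945446), array([-15. ,   1.5,   6.2]))
0.011 False (np.float64(6.75), np.float64(16.450764432580787), array([-16.4,   1.4,   7.8]))
0.0115 False (np.float64(6.76), np.float64(19.026570691887038), array([-19. ,   1.7,   9.9]))
(np.float64(6.75), np.float64(18.700878564077254), array([-18.7,   1.6,   9.8])) 34.1083
```

The position stops at jig x=6.8 mm (expected about 7) while the force climbs to 18.7 N, so the stop has been met. I'll check the side view before handing in.

```bash
python3 - <<'E'
from h import *
im,W=cloud("side"); cv2.imwrite("pics/side3.png",cv2.resize(im[190:260,320:420],(800,560),interpolation=cv2.INTER_CUBIC)[...,::-1])
d=W[...,:2]-JO; c,s=np.cos(JY),np.sin(JY); jx=c*d[...,0]+s*d[...,1]; jy=-s*d[...,0]+c*d[...,1]
hs=cv2.cvtColor(im,cv2.COLOR_RGB2HSV)
m=(W[...,2]>.055)&(W[...,2]<.066)&(jx>0)&(jx<.088)&(abs(jy)<.06)&(hs[...,1]>110)
for a,b in((.02,.05),(.056,.085)):
    k=m&(jx>a)&(jx<b); print(k.sum(),"z",np.nanmedian(W[k][:,2]).round(4) if k.any() else None,"jy",np.percentile(jy[k],[1,99]).round(4),"jx",np.percentile(jx[m],[1,99]).round(4))
E
```

```text
23 z 0.0604 jy [-0.0473 -0.0408] jx [0.0212 0.0834]
127 z 0.0611 jy [-0.0456  0.0169] jx [0.0212 0.0834]
```

View pics/side3.png

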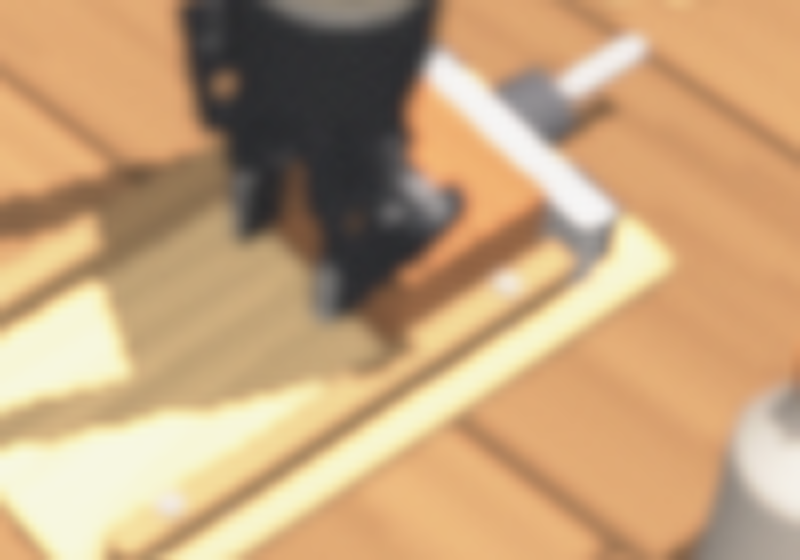

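The pair stands upright and flush against the stop wall, around (545,200). Both tops are level at 60–61 mm and the fingers press the rear face. Handing in.

```bash
python3 - <<'E'
from h import *
st("final"); job_done()
E
```

```text
final 34.2 [ 0.5959 -0.233   0.0267] F [-19.    2.2   8.9] op 0.0397
the job is handed in; nothing more can be done
```

Both tall blocks are in the jig, one behind the other, pressed against the stop wall, and I handed the job in at 34.2 s with the arm still holding them. The offcut and the other things on the bench were never approached.

- **Stop met:** the fingers stopped advancing at jig x = 6.8 mm (about 7 expected) while the force kept rising, and I held at about 19 N along the jig. That should leave roughly 11 N on the stop wall, an estimate after the spring and friction.
- **Blocks upright:** in the side view both tops are level at 60–61 mm (60 expected), flush with the stop wall. The part of the top edge that shows puts the pair within about 2 mm of centre.
- **First press too weak:** it tripped at 20 N, then relaxed to about 3.4 N with the fingers short of the stop. I pushed again in 0.5 mm steps until the force held.
- **Not directly checked:** the arm hid the rear block from the top camera, so I judged it by touchdown height, the side view and the force. Plunger travel is inferred from the leading block meeting the stop.

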